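# Tuck a flashing strip under a lapped clay tile and hold it down

## Robot

A 6-joint arm with a two-finger parallel gripper is mounted at the origin on the work surface. World frame = base frame: x ahead of the robot, y to its left, z up, the work surface at z = 0. Lengths are in m, angles in degrees, forces in N, time in s.
With the tool pointing down it reaches from about 0.4 to 0.825 m from the base axis. Payload 7 kg.
Tool frame: the origin (TCP) lies midway between the tips of the shut fingers; the grasp point (between the pads) lies 19 mm behind it; z points along the fingers, y is the line along which they close (so a half turn about z gives the same grasp; the last joint's range is limited). The gripper opens to 88 mm and grips with 3 to 60 N. Pads are 19 mm wide; open, the fingers measure 130 mm over their backs; the gripper's body (78 mm by 193 mm) begins 47 mm behind the grasp point.
Start: joints at [93.455, 20.546, 0.682, 0, -70.136, -16.507], TCP at [0.152, 0.658, 0.227] pointing down, gripper open.
Joint ranges: [-176.03, 176.03], [-82.01, 121.73], [-58.28, 71.71], [-173.87, 95.51], [-174.79, -0.11], [-173.66, 173.66]. Speed limits (degrees/s): [136.94, 136.94, 172.46, 180, 180, 180].

## Interface

Orientations are given as a 3x3 rotation matrix whose columns are the frame's x, y, z axes.
In Python, from rig import robot gives the robot as it stands. Calls block until the motion is done:
- robot.goto(position, orientation): joint-space move of the TCP to a pose.
- robot.servo_line(position, ori=None, speed=0.15): straight line of the TCP; ori=None keeps the orientation; speed is the mean speed in m/s.
- robot.movej(angles): joint-space move.
- robot.move_gripper(opening): opening from 0.0 (shut) to 1.0 (fully open); the grip force is fixed at half the most; returns when the fingers have stopped.
- robot.dwell(seconds).
- robot.ik(position, orientation): joint angles nearest the present ones, or None.
- robot.grab_frame(name): name is "scene" or "top"; returns (picture, depth): 480x640x3 uint8, red, green, blue; 480x640 float32, m along the optical axis (not along the pixel's ray), 0 where there is no reading.
- robot.camera_info(name): a dict with "vfov" (degrees; the focal length in pixels is half the picture's height over the tangent of half this angle, whatever the lens; pixels are square), "cx", "cy" (the principal point, pixels), "view" (4x4, takes a point from world to camera coordinates). Camera axes: x right, y down, z forward; pixel columns grow to the right and rows downward; lengths in m; the calibration is good to about 2 mm. A picture is of the moment at which its call begins. camera_info takes no time and is no camera call.
A pose or a line that the arm cannot do raises robot.Unreachable and nothing moves.
- robot.job_done(): hands the job in; it is judged then, once.
Readings, each from a call of its own:
- robot.read_t(): time.
- robot.read_qpos(): joint angles.
- robot.read_qvel(): joint speeds.
- robot.read_effort(): joint torques, N m.
- robot.read_position(): TCP position.
- robot.read_tcp_rot(): TCP orientation.
- robot.read_force(): force on the tool from outside, world axes, zero at the start.
- robot.read_ft_torque(): the same for the moment, N m.
- robot.read_grip_width(): opening from 0.0 (shut) to 1.0 (fully open).
- robot.read_finger_force(): force on a finger pad.
Only numpy, scipy, OpenCV 4.12 (cv2) and the standard library are available. Lean on these libraries where they do the work, as an engineer would, in place of code of your own. Each camera call takes 0.05 s, during which the arm holds its last target. There are 200 camera calls.

## Task

Pick up the aluminium flashing strip by its rib, set it on the bare half of the little roof panel and slide its front edge about 40 mm under the blue tile, square to the tile and centred on it, without lifting any of the tiles. Then press the strip flat on the deck with a steady push of about 10 newtons, never hard, and finish like that, still holding it down. Leave everything else on the bench where it is.

Things in the scene. Friction and masses are not known exactly. Their poses are not given: they have to be found in the camera images.
- strip: aluminium flashing, 120 to 195 g, flat on the bench left or right of the roof panel: flange 115 (x) x 100 (y) x 4 mm, with an upright rib 10 mm thick (x), 100 mm wide (y), its top 44 mm above the underside. Origin: on the underside below the rib's middle. x points to the edge to be tucked, 90 mm ahead of the rib (25 mm of flange behind it), within 0.35 rad of the robot's x
- strip_edge (a point): middle of the flashing's front (tucking) edge, on its underside: 90 mm ahead of strip
- roof: fixed mock-up roof panel: plywood deck 280 (x) x 260 (y) mm, top 18 mm above the bench. Origin: centre of its underside; x points from the bare half (x -140 to 0 mm) to the tiled half, at most 0.3 rad from the robot's x. Three tiles side by side cover x 0 to 140 mm; a 10 mm high batten carries them from x 60 to 140 mm, so x 0 to 60 mm is a gap 10 mm high, open in front
- lap (a point): point on the deck's top, straight below the middle of the blue tile's front edge; axes as roof (18 mm above its origin)
- tile_left (a joint): left-hand (+y) terracotta tile, 140 x 82 x 10 mm, 220 g, nailed at its far end so that its front edge can be lifted; 0 = lying flat on the batten (front edge 10 mm above the deck), positive = lifted, rad; falls back by its own weight
- tile_mid (a joint): middle, blue-glazed tile, 140 x 82 x 10 mm, 220 g, nailed at its far end so that its front edge can be lifted; 0 = lying flat on the batten (front edge 10 mm above the deck), positive = lifted, rad; falls back by its own weight
- tile_right (a joint): right-hand (-y) terracotta tile, 140 x 82 x 10 mm, 220 g, nailed at its far end so that its front edge can be lifted; 0 = lying flat on the batten (front edge 10 mm above the deck), positive = lifted, rad; falls back by its own weight
- pot: small open terracotta pot, 84 mm across, 75 mm tall, standing on the bench to one side of the roof panel (the flashing lies on the other side; they trade sides). Origin: centre of its underside. Leave alone
- brush: glaze brush lying on the bench in front of the robot base. Origin near its middle. Leave alone
- spare_tile: loose unglazed clay tile 140 x 82 x 10 mm lying flat at the back left of the bench. Origin: centre of its underside. Leave alone
- jar: blue glaze jar, 70 mm across, 90 mm tall, at the back right. Origin: centre of its underside. Leave alone
- bottle: orange bottle, 60 mm across, 170 mm tall, at the far right. Origin: centre of its underside. Leave alone
- mallet: wooden-headed hammer lying at the far left of the bench. Origin near its middle. Leave alone
There are look-alikes about, which are no part of the job. Several things look just like the strip: the one meant starts farthest from the robot's base.

How it is judged (in metres and radians):
On the way:
1. the flashing's front edge is 25 to 55 mm under the blue tile, flat on the deck and with the tiles down (x of strip_edge in the frame of lap between 0.025 and 0.055 m and y of strip_edge in the frame of lap between -0.02 and 0.02 m and z of strip_edge in the frame of lap below 0.004 m and value of joint each of tile_left, tile_mid, tile_right below 0.04 rad), for 0.2 s.
At the end, for the whole second after the job is handed in: Front edge 25 to 55 mm under the blue tile, within 20 mm of its middle, at most 4 mm off the deck; strip square within 0.12 rad, level within 0.05 rad, still, pushed on the roof with over 3 N while the fingers bear on it with over 3 N; all tiles down (under 0.04 rad) (all of step 1 and angle between the x axis of strip and the x axis of roof, either way round below 0.12 rad and angle between strip's own z axis and vertical below 0.05 rad and contact force between strip and roof above 3 N and contact force between the fingers and strip above 3 N and linear speed of strip below 0.02 m/s); the arm keeps its last pose, push and grip.
It fails at once if a tile is lifted by more than 0.06 rad (about 8 mm at its front edge) (value of joint any of tile_left, tile_mid, tile_right above 0.06 rad).
It fails at once if the strip is pressed or struck on the roof with more than 80 N (contact force between strip and roof above 80 N).
It fails at once if a bystander is shifted by more than 30 mm (distance of any of pot, brush, spare_tile, jar, bottle, mallet from where it was at the start of the episode above 0.03 m).
It also fails if it takes over 45 s, if anything falls off the work surface, if the arm or the gripper's body presses on something with over 40 N, if the wrist force passes 120 N, or if a joint passes its speed limit or range.

## Working session

There is one attempt and no reset: what is moved stays moved. The work goes in short steps, each a Python script; the robot and the scene stay as the last script left them, time stands still between calls to the robot, and variables do not carry over. Pictures are saved under pics/ and viewed, at most 10 in all, crops included, and the job is handed in when it is done.

```bash
ls; mkdir -p pics
python3 - <<'E'
from rig import robot
import cv2,numpy as np
for n in("scene","top"):
    im,d=robot.grab_frame(n); cv2.imwrite(f"pics/{n}0.png",im[:,:,::-1]); np.save(f"{n}0.npy",d); np.save(f"{n}0im.npy",im)
    print(n,robot.camera_info(n),(d==0).mean())
print(robot.read_t(),robot.read_force(),robot.read_tcp_rot())
E
```

```text
pics
scene {'vfov': 52.780391024227214, 'cx': 313.9397231675999, 'cy': 231.6888617318734, 'view': array([[ 0.85853215,  0.51275591,  0.00197811, -0.4972103 ],
       [ 0.31365026, -0.52210018, -0.79311721, -0.12942056],
       [-0.40564277,  0.68153706, -0.60906582,  1.37760929],
       [ 0.        ,  0.        ,  0.        ,  1.        ]])} 0.008167317708333333
top {'vfov': 48.76419729264566, 'cx': 315.8360884288696, 'cy': 241.35975416173295, 'view': array([[ 0.01111897, -0.9999069 ,  0.00790939,  0.01495335],
       [-0.98934482, -0.01214915, -0.14508351,  0.56951412],
       [ 0.1451661 , -0.00621193, -0.9893878 ,  1.4361267 ],
       [ 0.        ,  0.        ,  0.        ,  1.        ]])} 0.00404296875
0.1 [-0.39896761  0.32585538  0.12532809] [[ 9.74135788e-01 -2.25963347e-01 -1.77211538e-04]
 [-2.25963356e-01 -9.74134653e-01 -1.49650102e-03]
 [ 1.65526479e-04  1.49783851e-03 -9.99998865e-01]]
```

View pics/top0.png

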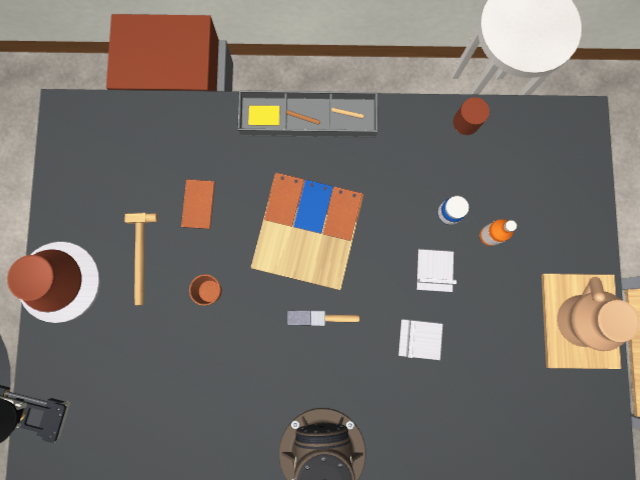

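View pics/scene0.png

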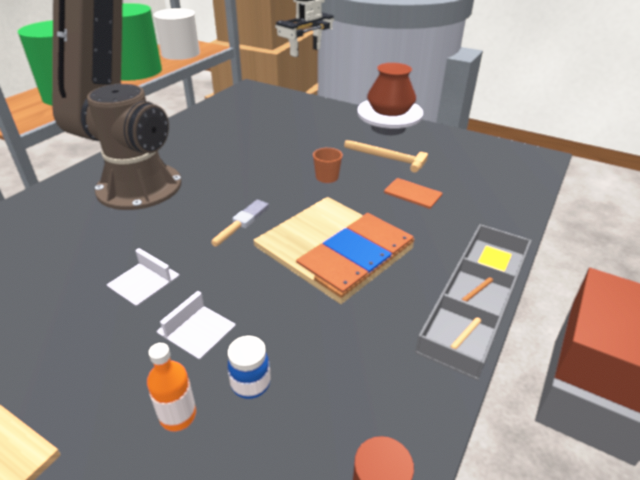

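The top view shows two look-alikes: strip A at (436,270), with its rib at row ~281, and strip B at (420,340), with its rib at column ~409. A is farther from the base and its x axis points ahead, so I choose A. The roof is centred at (308,232), with the blue tile at (313,207). The pot is at (205,290), the jar at (454,210) and the bottle at (497,232).

```bash
cat > h.py <<'E'
import numpy as np,cv2
from rig import robot
def cloud(n,d):
    """world points of every pixel from depth"""
    c=robot.camera_info(n); f=240/np.tan(np.radians(c['vfov']/2)); v,u=np.mgrid[:480,:640]
    P=np.stack([(u-c['cx'])/f*d,(v-c['cy'])/f*d,d],-1); V=c['view']
    return (P-V[:3,3])@V[:3,:3]
def ray(n,uv,z):
    """pixels onto the plane at height z"""
    c=robot.camera_info(n); f=240/np.tan(np.radians(c['vfov']/2)); V=c['view']; uv=np.atleast_2d(uv).astype(float)
    r=np.c_[(uv[:,0]-c['cx'])/f,(uv[:,1]-c['cy'])/f,np.ones(len(uv))]@V[:3,:3]; o=-V[:3,:3].T@V[:3,3]
    return (o+r*((z-o[2])/r[:,2])[:,None])[:,:2]
def rect(n,m,z):
    c=max(cv2.findContours(m.astype(np.uint8),cv2.RETR_EXTERNAL,cv2.CHAIN_APPROX_NONE)[0],key=cv2.contourArea)[:,0]
    w=ray(n,c,z); r=cv2.minAreaRect((w*1000).astype(np.float32)); return r,w
E
python3 - <<'E'
from h import *
im=np.load('top0im.npy');d=np.load('top0.npy');W=cloud('top',d)
hsv=cv2.cvtColor(im,cv2.COLOR_RGB2HSV); v,u=np.mgrid[:480,:640]
box=lambda a,b,c,e:(u>a)&(u<b)&(v>c)&(v<e)
print('bench z',np.median(W[300:420,200:280,2]))
blue=(abs(hsv[...,0].astype(int)-110)<15)&(hsv[...,1]>120)&box(280,345,170,240)
print('blue',rect('top',blue,.038)[0],np.median(W[blue,2]))
wood=(hsv[...,2]>120)&(hsv[...,0]>12)&(hsv[...,0]<30)&box(245,365,200,295)
print('wood',rect('top',wood,.018)[0],np.median(W[wood,2]))
roof=(hsv[...,2]>90)&(hsv[...,1]>60)&box(245,370,165,295); roof&=(W[...,2]>.008)
print('roof',rect('top',roof,.02)[0])
A=(hsv[...,2]>120)&(hsv[...,1]<50)&box(405,462,240,298)
rib=A&(W[...,2]>.034); fl=A&(W[...,2]<.012)
print('A all',rect('top',A,.004)[0])
print('rib',rect('top',rib,.044)[0],rib.sum(),W[rib].mean(0),'flange',rect('top',fl,.004)[0],W[fl].mean(0),fl.sum())
B=(hsv[...,2]>120)&(hsv[...,1]<50)&box(385,450,315,365)
print('B',W[B].mean(0))
cv2.imwrite('pics/c1.png',cv2.resize(im[235:305,395:475,::-1],None,fx=6,fy=6,interpolation=cv2.INTER_CUBIC))
E
```

```text
bench z 0.0008144565217041079
blue ((671.4221801757812, 30.863574981689453), (80.12755584716797, 139.02117919921875), 76.65353393554688) 0.03866592905459259
wood ((565.1407470703125, 55.53401184082031), (263.0126037597656, 204.65560913085938), 76.89861297607422) 0.018814543507393117
roof ((604.5023193359375, 47.04473876953125), (262.6595764160156, 285.3648986816406), 76.8807144165039)
A all ((496.2975158691406, -322.7706604003906), (112.820556640625, 117.69363403320312), 86.9375)
rib ((463.1001281738281, -314.0159912109375), (99.80311584472656, 10.856146812438965), 86.8542709350586) 155 [ 0.4569558  -0.29430749  0.12917152] flange ((496.5329284667969, -318.37139892578125), (104.00932312011719, 117.69363403320312), 86.9375) [ 0.4998116  -0.31850509  0.00464433] 1318
B [ 0.30255149 -0.27115379  0.01492756]
```

View pics/c1.png

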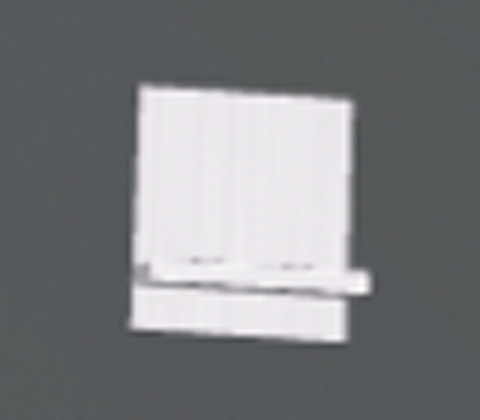

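Crop: this is strip A, with the rib (crop row ~278) spanning the width near its rear edge and the longer flange pointing ahead (up). That matches the description. The estimates are strip at about (0.463,-0.315) with yaw -3.1°, and lap at about (0.6035,0.047) with yaw -13.2°.

```bash
cat >> h.py <<'E'
def R(yaw,s):
    """tool down, tool y along s * (x axis turned by yaw)"""
    y=s*np.array([np.cos(yaw),np.sin(yaw),0]); z=np.array([0,0,-1.]); return np.c_[np.cross(y,z),y,z]
PY=np.radians(-3.15); TY=np.radians(-13.2); LAP=np.array([.6035,.047,.018]); PICK=np.array([.463,-.3145,.006])
def fm(n=8):
    f=[]
    for _ in range(n): robot.dwell(.02); f.append(robot.read_force())
    return np.mean(f,0)
E
python3 - <<'E'
from h import *
for s in(1,-1):
    print(s,robot.ik(PICK+[0,0,.2],R(PY,s)),robot.ik(LAP+[-.05,0.01,.01],R(TY,s)))
E
```

```text
1 [ -14.14697015   10.59008211  -15.8070458     0.          -63.60287209
 -169.00302985] [ 26.0430851   21.55071175 -27.90718074   0.         -40.5421075
 140.7569149 ]
-1 [-14.14697015  10.59008211 -15.8070458    0.         -63.60287209
  10.99697015] [ 26.0430851   21.55071175 -27.90718074   0.         -40.5421075
 -39.2430851 ]
```

Run:
```python
from h import *
r=R(PY,-1)
robot.goto(PICK+[0,0,.2],r); robot.move_gripper(.6)
robot.servo_line(PICK+[0,0,.06],speed=.2); robot.servo_line(PICK,speed=.06)
print(robot.read_position(),fm()); robot.move_gripper(0.0)
print(robot.read_grip_width(),robot.read_finger_force(),robot.read_position())
robot.servo_line(PICK+[0,0,.15],speed=.12)
print(robot.read_grip_width(),fm(),robot.read_t())
im,d=robot.grab_frame('scene'); cv2.imwrite('pics/s1.png',im[:,:,::-1])
im,d=robot.grab_frame('top'); np.save('top1im.npy',im); np.save('top1.npy',d)
W=cloud('top',d); hsv=cv2.cvtColor(im,cv2.COLOR_RGB2HSV); v,u=np.mgrid[:480,:640]
m=(hsv[...,2]>120)&(hsv[...,1]<50)&(W[...,2]>.13)&(W[...,2]<.17)&(u>380)&(u<480)&(v<310)
P=W[m]; A=np.c_[P,np.ones(len(P))]; 
print(m.sum(),np.linalg.lstsq(np.c_[P[:,:2],np.ones(len(P))],P[:,2],rcond=None)[0],P.min(0),P.max(0))
```

```text
[ 0.46331998 -0.31460215  0.00636287] [-0.2101875   0.2629239  -0.23330773]
0.11518806975362103 29.999996423721313 [ 0.46313516 -0.31450623  0.00599847]
0.1127970729701695 [-0.00766087 -0.13753381 -1.91677668] 8.8667
149 [-0.00567915  0.01620696  0.16178451] [ 0.4387318  -0.30147104  0.14838668] [ 0.48272952 -0.26442031  0.16724051]
```

View pics/s1.png

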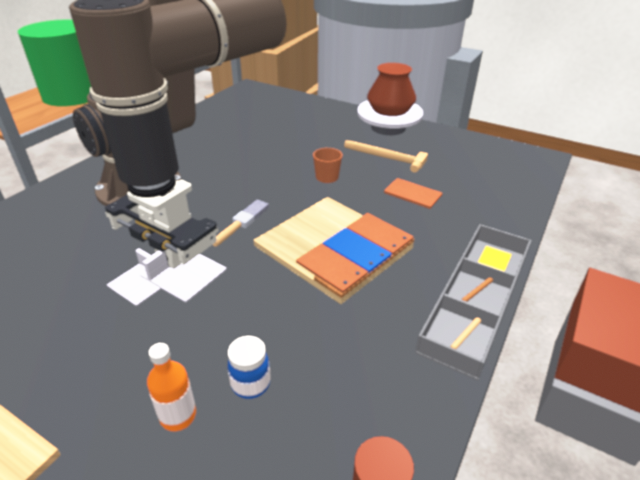

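The scene view shows the strip lifted in the gripper, with its flange at (190,275) and looking level. Next I carry it over the bare half and check its level there.

```bash
cat >> h.py <<'E'
X=np.array([np.cos(TY),np.sin(TY),0])
def T(edge,h): return LAP+X*(edge-.09)+[0,0,.006+h]   # TCP for edge at x, underside h above deck
E
python3 - <<'E'
from h import *
robot.goto(T(-.02,.12),R(TY,-1)); robot.servo_line(T(-.02,.05),speed=.15); robot.dwell(.2)
print(robot.read_position()-T(-.02,.05),fm(),robot.read_t(),robot.read_grip_width())
for n in('scene','top'):
    im,d=robot.grab_frame(n); cv2.imwrite(f'pics/{n}2.png',cv2.resize(im[140:340,190:456,::-1],None,fx=3,fy=3))
    W=cloud(n,d); hsv=cv2.cvtColor(im,cv2.COLOR_RGB2HSV)
    L=(W-T(-.02,.05)); lx=L@X; ly=L@np.array([-X[1],X[0],0])
    m=(hsv[...,2]>110)&(hsv[...,1]<60)&(W[...,2]>.055)&(W[...,2]<.085)&(lx>.03)&(lx<.12)&(abs(ly)<.08)
    P=np.c_[lx[m],ly[m],np.ones(m.sum())]
    print(n,m.sum(),np.linalg.lstsq(P,W[m,2],rcond=None)[0],np.percentile(P,[1,99],axis=0)[:,:2])
E
```

```text
[0.00072865 0.0002754  0.00104856] [-0.44563746 -0.09026744 -2.03507665] 11.3583 0.10867689219639953
scene 677 [-0.00710259  0.00112134  0.07367678] [[ 0.03087013 -0.05250499]
 [ 0.09041346  0.04725163]]
top 80 [ 0.03508303 -0.0119398   0.07073695] [[ 0.0313586  -0.05073379]
 [ 0.08832513 -0.0360955 ]]
```

View pics/scene2.png

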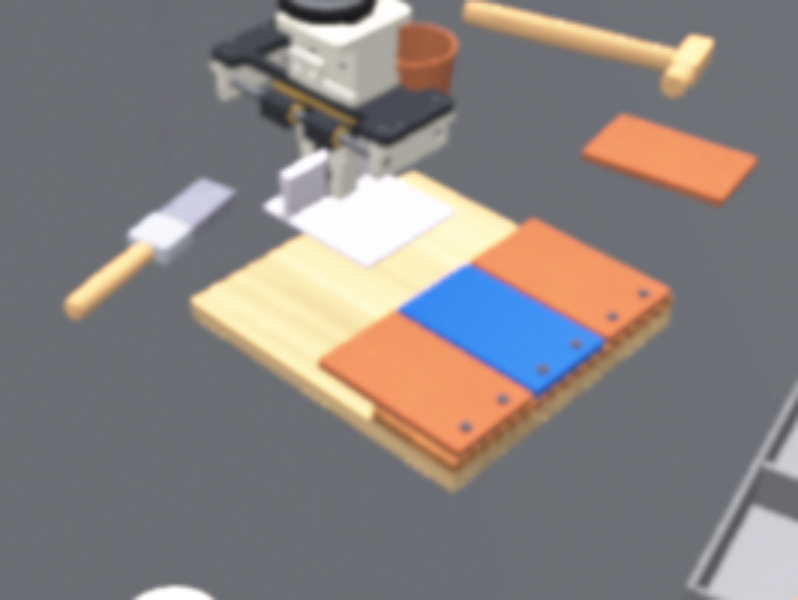

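The strip is level (-0.4°) and sits about 2.6 mm to the right. I correct that, find the deck by touch, and then slide.

```bash
cat >> h.py <<'E'
OFF=.0025*np.array([-X[1],X[0],0])
E
python3 - <<'E'
from h import *
robot.servo_line(T(-.02,.008)+OFF,speed=.08); robot.dwell(.2); f0=fm()
h=.006
while h>-.006:
    robot.servo_line(T(-.02,h)+OFF,speed=.03); f=fm(4)-f0
    if f[2]>1.5: break
    h-=.0007
print('contact h',h,f,robot.read_position()[2]-.024)
if f[2]>1.5:
    h+=.0015
    robot.servo_line(T(-.02,h)+OFF,speed=.03); print(fm()-f0)
    for e in np.arange(-.01,.0401,.01):
        robot.servo_line(T(e,h)+OFF,speed=.05); f=fm(3)-f0; print(round(e,3),f.round(2))
        if np.linalg.norm(f[:2])>4: print('blocked');break
print(h,f0,robot.read_position()-T(.04,h)-OFF,robot.read_t())
im,d=robot.grab_frame('scene'); cv2.imwrite('pics/scene3.png',cv2.resize(im[140:340,190:456,::-1],None,fx=3,fy=3))
E
```

```text
contact h -0.00030000000000000057 [-2.06622291 -0.14253668  5.87359053] -4.279269525998136e-06
[-0.10569574  0.27333744 -0.38663387]
-0.01 [-0.67 -0.2   0.2 ]
0.0 [-0.17  0.16 -0.38]
0.01 [-0.48 -0.01 -0.44]
0.02 [-0.14 -0.21 -0.21]
0.03 [-0.45 -0.08 -0.11]
0.04 [-0.56  0.17 -0.23]
0.0011999999999999995 [ 0.16684301  0.06940799 -1.75574664] [-6.88169191e-06 -1.20175678e-04 -1.30262741e-04] 18.4167
```

View pics/scene3.png

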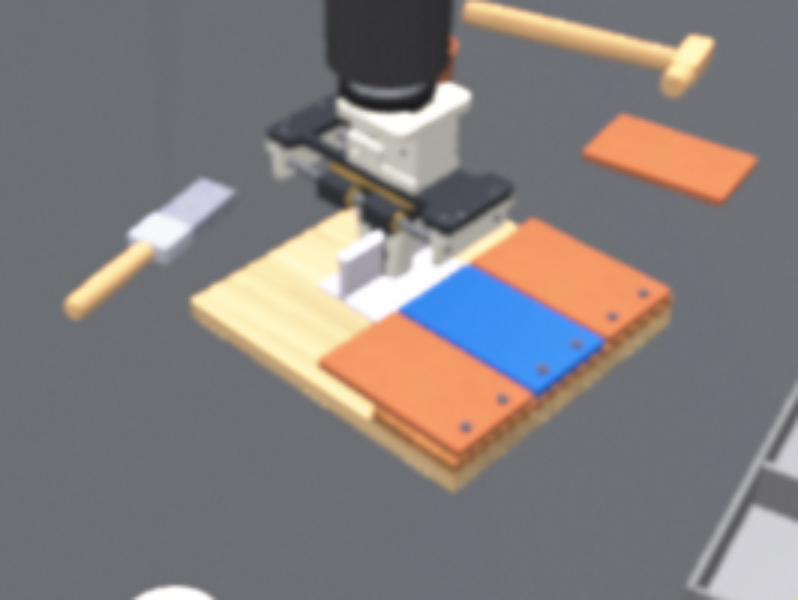

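The view shows the flange tucked under the blue tile's front edge (~(440,290)), with the tiles flat and centred. Next I press and check the tuck depth with the scene depth.

Run:
```python
from h import *
im,d=robot.grab_frame('scene'); W=cloud('scene',d); hsv=cv2.cvtColor(im,cv2.COLOR_RGB2HSV)
L=W-LAP; lx=L@X; ly=L@np.array([-X[1],X[0],0])
b=(abs(hsv[...,0].astype(int)-108)<15)&(hsv[...,1]>150)&(L[...,2]>.012)&(abs(lx-.07)<.1)&(abs(ly)<.06)
w=(hsv[...,1]<60)&(hsv[...,2]>110)&(abs(L[...,2]-.005)<.006)&(abs(lx+.05)<.06)&(abs(ly)<.07)
r=(hsv[...,1]<60)&(hsv[...,2]>110)&(L[...,2]>.025)&(L[...,2]<.05)&(abs(lx+.05)<.02)&(ly<-.02)&(ly>-.07)
for n,m in(('blue',b),('flange',w),('rib',r)): print(n,m.sum(),np.percentile(lx[m],[1,99]).round(4),np.percentile(ly[m],[1,99]).round(4))
print('blue z slope',np.polyfit(lx[b],L[b][:,2],1))
f0=fm(15); h=.0006; F=0
while F<9 and h>-.006:
    robot.servo_line(T(.04,h)+OFF,speed=.02); robot.dwell(.1); F=(fm(6)-f0)[2]; print(round(h,4),round(F,2)); h-=.0002
robot.dwell(.5); print((fm(15)-f0).round(2),robot.read_finger_force(),robot.read_grip_width(),robot.read_position()-T(.04,h)-OFF,robot.read_t())
im,d=robot.grab_frame('scene'); cv2.imwrite('pics/scene4.png',cv2.resize(im[180:300,270:430,::-1],None,fx=5,fy=5))
```

```text
blue 1274 [0.0085 0.1401] [-0.0403  0.0358]
flange 493 [-0.1083 -0.0109] [-0.0522  0.0605]
rib 111 [-0.0555 -0.0433] [-0.0513 -0.0207]
blue z slope [-0.0027899   0.02077612]
0.0006 0.12
0.0004 0.07
0.0002 -0.05
-0.0 0.33
-0.0002 5.8
-0.0004 7.92
-0.0006 10.44
[-3.88  0.24 10.39] 30.00124365091324 0.11177430355342109 [3.66112352e-05 1.33231009e-05 7.93590499e-04] 22.6667
```

View pics/scene4.png

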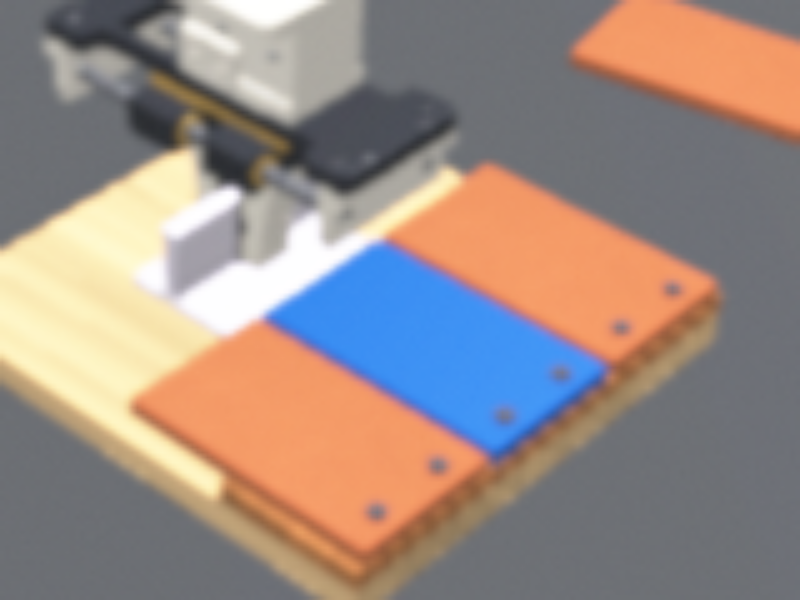

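The strip is under the blue tile, the tiles are flat, and the push is steady at 10.4 N with a 30 N grip, so I hand in.

```bash
python3 -c "
from h import *
print(robot.job_done(),robot.read_t())"
```

```text
the job is handed in; nothing more can be done
the job is handed in; nothing more can be done
```

I handed the job in: the strip's front edge is about 40 mm under the blue tile by my camera estimate, square and centred, with the tiles flat, and the arm is still holding it down with about 10 N; the judge's verdict was not shown.

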